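# Free a filter collar and hold it pushed home

## Task

Pull the thin steel transit-lock plate straight up out of its slot in the grey filter housing and put it down in the shallow white tray. Then turn the knurled collar on the housing clockwise (seen from above; less than a quarter turn is needed) until its hidden keyways drop over the pins, and push it down against its spring until it sits fully home on the housing. Finish while still gripping the collar and holding it pushed home, because it springs up when let go; leave the green slide box where it is.

Things in the scene. Friction and masses are not known exactly. Their poses are not given: they have to be found in the camera images.
- housing: Fixed grey block, 84 x 140 x 32 mm (x, y, z), top 32 mm above the worktop. Origin at worktop height on the axis of its post; the block spans x -42..42, y -95..45 mm. The post, hidden in the collar, is 38 mm in diameter with three radial pins 6 mm thick, 120 degrees apart, at an unknown angle that these axes do not show, and a spring plunger on top.
- slot (a point): Mouth of the lock plate's slot in the housing's top face, 56 mm from the post's axis on the housing's -y side: 7 mm (x) by 53 mm (y), 26 mm deep straight down; axes as the housing's.
- collar: Loose knurled aluminium cap-shaped collar with a dark window on top, 44 mm high, 0.12 kg; origin at the centre of its underside, z up. Grip 58 mm in diameter from 8 to 44 mm up; below it a flange 72 mm in diameter, 8 mm thick, with a 12 mm notch on its -y side: the lock plate's edge stands in it and stops the collar turning. At the start it rests on the pins, underside 44 mm above the worktop.
- collar_grip (a point): Point on the collar's axis 28 mm above its origin, mid-height of the knurling. Three hidden keyways, 10 mm wide, 120 degrees apart. Turned 0.4 to 1.45 rad clockwise from above (yaw decreasing) they meet the pins (free within some 0.09 rad): the collar drops 7 mm on to the plunger and turns no more.
- home (a point): Post's axis at the housing's top, 32 mm above the worktop: where the collar's origin is when fully home. The last 5 mm down to it press the spring, about 4 rising to 7 N; let go, the collar springs back up 5 mm.
- lock_plate: Loose steel plate, 5 mm thick (x), 50 mm wide (y), 90 mm high (z), 0.12 kg; origin at the centre of its lower edge, z up. At the start it stands upright in the housing's slot, 26 mm deep, its top 96 mm above the worktop.
- plate_rim (a point): Middle of the plate's thicker top rim, 82 mm above the plate's origin: 10 mm thick (x), 40 mm wide (y), 16 mm high. Pinch it across its thickness.
- tray: Fixed shallow open white tray, 180 x 130 x 16 mm (x, y, z), walls and floor 3 mm; origin at the centre of its underside, on the worktop. To its right stands the solid open centrifuge, over which the arm may start: rise some 130 mm before crossing from there.
- slide_box: Bystander: small green slide box, 33 x 85 x 24 mm, loose, origin under its centre. Leave alone.
Things that resemble listed ones, but are neither listed nor needed, are in the scene too. There is more than one size of the lock_plate; the job needs the larger.

How it is judged (in metres and radians):
On the way, in this order (a step that is already met when the one before it is completed fails the run):
1. the lock plate is drawn up out of its slot by the fingers (z of lock_plate in the frame of housing above 0.034 m and contact force between the fingers and lock_plate above 0.5 N), for 0.1 s.
2. the lock plate is put down in the tray and released (x of lock_plate in the frame of tray between -0.09 and 0.09 m and y of lock_plate in the frame of tray between -0.065 and 0.065 m and z of lock_plate in the frame of tray below 0.04 m and linear speed of lock_plate below 0.03 m/s and contact force between the fingers and lock_plate below 0.1 N), for 0.2 s.
3. the collar, turned by the fingers, has dropped over the pins (z of collar in the frame of housing below 0.0395 m and horizontal distance between collar and housing below 0.004 m and contact force between the fingers and collar above 0.5 N), for 0.1 s.
At the end, for the whole second after the job is handed in: The lock plate rests untouched in the tray (middle of its lower edge inside the outline, under 40 mm up); the collar is home on the housing (underside within 2 mm of its top, centred within 4 mm, upright, still), held there by the gripper with over 2 N (x of lock_plate in the frame of tray between -0.09 and 0.09 m and y of lock_plate in the frame of tray between -0.065 and 0.065 m and z of lock_plate in the frame of tray below 0.04 m and contact force between the arm and lock_plate below 0.1 N and linear speed of lock_plate below 0.03 m/s and z of collar in the frame of housing below 0.034 m and horizontal distance between collar and housing below 0.004 m and angle between collar's own z axis and vertical below 0.06 rad and linear speed of collar below 0.02 m/s and contact force between the fingers and collar above 2 N); the arm keeps its last pose, push and grip.
It fails at once if the slide box is moved by more than 30 mm (distance of slide_box from where it was at the start of the episode above 0.03 m).
It also fails if it takes over 72 s, if anything falls off the work surface, if the arm or the gripper's body presses on something with over 40 N, if the wrist force passes 120 N, or if a joint passes its speed limit or range.

## Robot

A 6-joint arm with a two-finger parallel gripper is mounted at the origin on the work surface; the furniture and walls round the work are solid. World frame = base frame: x ahead of the robot, y to its left, z up, the work surface at z = 0. Lengths are in mm, angles in rad, forces in N, time in s.
With the tool pointing down it reaches from about 275 to 750 mm from the base axis. Payload 10.2 kg.
Tool frame: the origin (TCP) lies at the very end of the fingers, on their centre line; the grasp point (between the pads) lies 19 mm behind it; z points along the fingers, y is the line along which they close (so a half turn about z gives the same grasp; the last joint's range is limited). The gripper opens to 85 mm and grips with 20 to 120 N. Pads are 22 mm wide; open, the fingers measure 114 mm over their backs; the gripper's body (76 mm by 85 mm) begins 54 mm behind the grasp point. The pads swing forward as they close: fully open they stand 13 mm farther back than shut.
Start: joints at [0.961, 0.313, 1.498, -0, 1.331, -0.223], TCP at [198.057, 486.215, 231.294] pointing down, gripper open.
Joint ranges: [-2.94, 2.94], [-0.97, 2.17], [0.19, 2.56], [-1.23, 4.37], [0.02, 3.11], [-2.88, 2.88]. Speed limits (rad/s): [2.39, 2.39, 3.01, 3.14, 3.14, 3.14].

## Interface

Orientations are given as a unit quaternion [w, x, y, z].
In Python, from rig import * gives the robot as it stands. The module is installed in compiled form; this text tells all that it offers.
- The arm moves only by the shell command python3 -m crank 'ROWS' [FORCE]. ROWS is JSON, a list that holds one entry, the list of rows, each a list of 7 numbers: the shift along the tool's x, y, z in units of 25 mm (1.0 is 25 mm), then the turn, a rotation vector about the tool's x, y, z in units of 8 degrees (1.0 is 8 degrees), then the finger opening in mm, from 0 to 85.4. A call has exactly 8 rows; each row shifts and turns the commanded pose from where the row before left it, along the tool's axes as they then stand; what a row does not reach is not made up. A row lasts 1/10 s, in which the tool goes at most 50 mm and 8.59 degrees, less where a joint would pass 70% of its speed; a pose out of reach is approached as far as the arm can. A call is refused whole if a number of a shift passes 1 or a number of a turn 1, either way. A call with a gripper value outside its range is refused whole. The fingers move at their own pace and stop on an object; FORCE is the grip in N (left out, the last holds). Time passes only in rows, so rows that do not move let the fingers close, or fill a call up. It gives the time, the measured TCP pose, the force, the opening and the grip force at its end, in the units of the state.
- sense(): the state, without advancing time (a new reading comes with each control period).
- capture(name): name is "side" or "top" or "wrist"; returns the picture (420x560x3 uint8, blue, green, red); there is no depth.
- camera_model(name): a dict with "fx", "fy", "cx", "cy" (pixels), "k1" (the pictures are not rectified: a ray, as slopes to the right and down, at radius r is drawn at 1 + k1 r^2 times it, then the intrinsics apply), "world_from_camera" (4x4, takes a point from camera to world coordinates); the wrist camera has in their place "T_tool_cam" (4x4, takes a point from camera to tool coordinates, whose origin is the TCP and whose axes are the flange's). Camera axes: x right, y up, looking along -z (the intrinsics and any distortion apply to the point x, -y, -z); pixel columns grow to the right and rows downward; lengths in mm; the calibration is good to about 2 mm. A picture is of the moment at which its call begins: read the wrist's pose just before it. camera_model takes no time and is no camera call.
- finish_job(): hands the job in; it is judged then, once.
The state is a dict: "time_s": time; "joints": joint angles; "dq": joint speeds; "tau": joint torques, N m; "eef_pos": TCP position; "ee_rot": TCP orientation; "force": force on the tool from outside, world axes, zero at the start; "wrist_torque": the same for the moment, N m; "grip_width": opening from 0.0 (shut) to 1.0 (fully open); "grip_force": force on a finger pad.
Only numpy, scipy, OpenCV 4.12 (cv2) and the standard library are available. Lean on these libraries where they do the work, as an engineer would, in place of code of your own. Each camera call takes 0.05 s, during which the arm holds its last target. There are 200 camera calls.

## Working session

There is one attempt and no reset: what is moved stays moved. The work goes in short steps, Python scripts to look and compute and a shell command to move; the robot and the scene stay as the last step left them, time stands still between calls to the robot, and variables do not carry over. Pictures are saved under pics/ and viewed, at most 10 in all, crops included, and the job is handed in when it is done.

```bash
mkdir -p pics; python3 - <<'E'
from rig import *
import cv2,numpy as np
s=sense();print(s)
for n in("side","top"):
    cv2.imwrite(f"pics/{n}0.png",capture(n))
for n in("side","top","wrist"):
    print(n,camera_model(n))
E
```

```text
{'time_s': 0.0, 'joints': array([ 9.60569303e-01,  3.13460202e-01,  1.49845390e+00, -4.84292349e-06,
        1.33098090e+00, -2.23385053e-01]), 'dq': array([-0.00044564,  0.00014833,  0.00078268, -0.00076359, -0.000856  ,
        0.00135681]), 'tau': array([-8.17771597e-04, -4.12268257e+01, -2.59738809e+01, -2.57652255e-04,
        4.19353208e-03,  1.17225875e-05]), 'eef_pos': array([197.91765426, 485.98578608, 230.72352042]), 'ee_rot': array([-2.61473557e-04,  1.92216599e-01,  9.81352309e-01, -5.96380107e-04]), 'force': array([ 0.01098414, -0.1618037 ,  0.08186309]), 'wrist_torque': array([ 0.05558714,  0.03286794, -0.00793046]), 'grip_force': 0.0, 'grip_width': 1.0016603433136217}
side {'fx': 543.607199920903, 'fy': 543.607199920903, 'cx': 278.82087698257044, 'cy': 208.9167220947387, 'k1': -0.028560337656198982, 'world_from_camera': array([[ 2.38564408e-01,  7.28239940e-01, -6.42459036e-01,
        -2.24267867e+02],
       [-9.71105086e-01,  1.83304956e-01, -1.52820824e-01,
        -2.99487795e+02],
       [ 6.47569792e-03,  6.60352847e-01,  7.50927548e-01,
         8.61514045e+02]
[... 373 characters left out ...]
88738e-03,
        -1.26735111e+02],
       [ 2.63522842e-03,  6.76641457e-02,  9.97704675e-01,
         9.26560750e+02],
       [ 0.00000000e+00,  0.00000000e+00,  0.00000000e+00,
         1.00000000e+00]])}
wrist {'fx': 325.8468070725662, 'fy': 325.8468070725662, 'cx': 277.7222782535716, 'cy': 209.05558066014615, 'k1': -0.07207354593962392, 'T_tool_cam': array([[ 7.86998603e-04,  9.48218355e-01,  3.17618218e-01,
         8.07108843e+01],
       [ 9.99999652e-01, -8.33604860e-04,  1.08340757e-05,
         4.32709120e-01],
       [ 2.75041160e-04,  3.17618099e-01, -9.48218681e-01,
        -1.42757080e+02],
       [ 0.00000000e+00,  0.00000000e+00,  0.00000000e+00,
         1.00000000e+00]])}
```

View pics/top0.png

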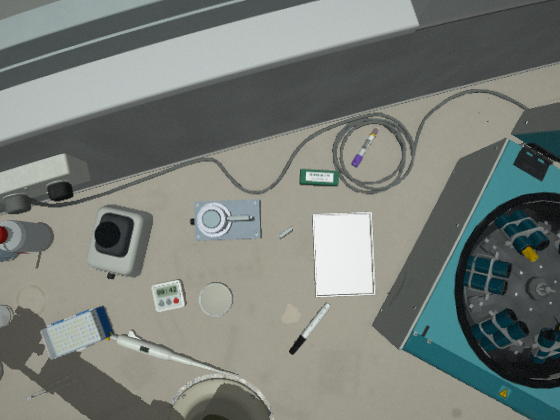

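View pics/side0.png

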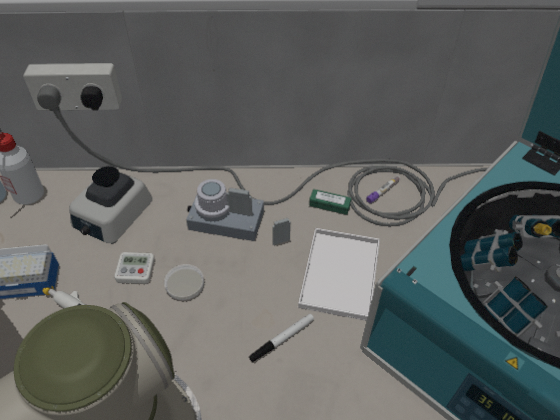

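The top view shows the housing at about (227,220) px, the collar at (213,218), the plate rim at (241,217), the tray at (343,254), and the green box at (319,177). The small decoy plate is at (287,232). In the side view the same items are at (226,213), (212,200), (240,200), (340,272) and (330,202). I'll zoom in on both.

```bash
python3 - <<'E'
import cv2,numpy as np
a=cv2.imread("pics/top0.png")[190:250,185:270]; b=cv2.imread("pics/side0.png")[170:245,180:270]
f=lambda i:cv2.resize(i,None,fx=8.6,fy=8.6,interpolation=cv2.INTER_CUBIC)[:600]
def g(i,x0,y0,n):
    j=cv2.resize(i,None,fx=8,fy=8,interpolation=cv2.INTER_CUBIC)
    for k in range(0,i.shape[1],10): cv2.line(j,(k*8,0),(k*8,6),(0,0,255),2);cv2.putText(j,str(x0+k),(k*8,18),0,.4,(0,0,255))
    for k in range(0,i.shape[0],10): cv2.line(j,(0,k*8),(6,k*8),(0,0,255),2);cv2.putText(j,str(y0+k),(8,k*8+4),0,.4,(0,0,255))
    cv2.imwrite(n,j)
g(a,185,190,"pics/tc.png");g(b,180,170,"pics/sc.png")
E
```

```text
(no output)
```

View pics/tc.png

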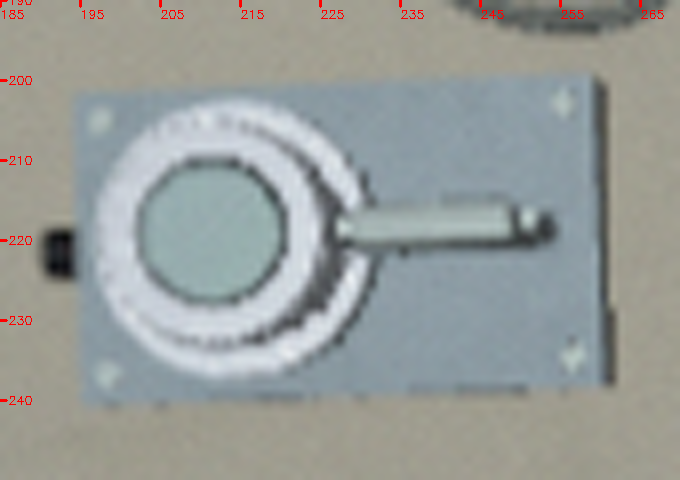

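View pics/sc.png

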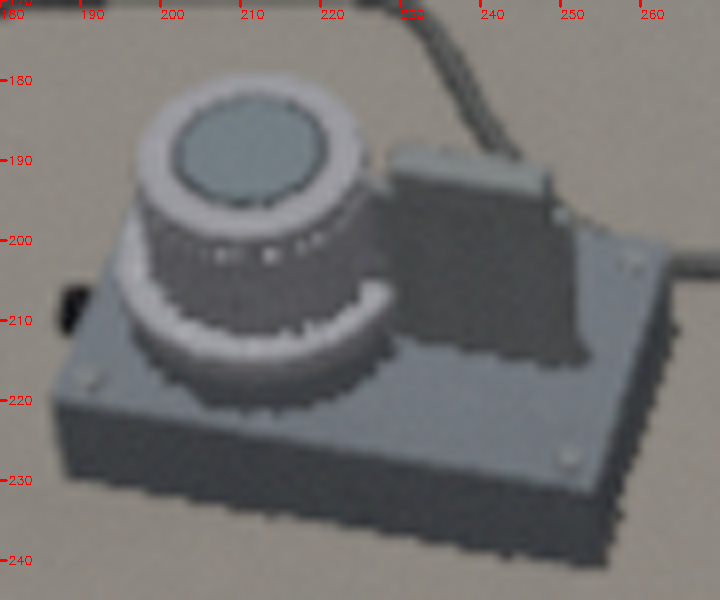

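In the crops, the window centre is at top (211.0,218.4) and side (210.8,188.3). The rim-top centre is at top (238.3,217.7) and side (238.3,190.7). The block's corners are also clear. I'll triangulate these.

```bash
cat > h.py <<'E'
from rig import *
import numpy as np,cv2
from scipy.spatial.transform import Rotation as R
def ray(n,p,T=None):
    m=camera_model(n); T=m["world_from_camera"] if T is None else T
    K=np.array([[m["fx"],0,m["cx"]],[0,m["fy"],m["cy"]],[0,0,1]])
    q=cv2.undistortPoints(np.array([[p]],float),K,np.array([m["k1"],0,0,0,0]))[0,0]
    d=T[:3,:3]@np.array([q[0],-q[1],-1]); return T[:3,3],d/np.linalg.norm(d)
def tri(rs):
    A=sum(np.eye(3)-np.outer(d,d) for o,d in rs);b=sum((np.eye(3)-np.outer(d,d))@o for o,d in rs)
    x=np.linalg.solve(A,b);return x,max(np.linalg.norm(np.cross(x-o,d)) for o,d in rs)
def atz(r,z): o,d=r; return o+d*(z-o[2])/d[2]
def tool(s):
    w=s["ee_rot"];T=np.eye(4);T[:3,:3]=R.from_quat(w,scalar_first=True).as_matrix();T[:3,3]=s["eef_pos"];return T
def wcam(s): return tool(s)@camera_model("wrist")["T_tool_cam"]
E
python3 - <<'E'
from h import *
np.set_printoptions(precision=1,suppress=True)
c=lambda d,o:(d[0]/8-.44+o[0],d[1]/8-.44+o[1])
t=lambda d:c(d,(185,190)); s=lambda d:c(d,(180,170))
for n,a,b in [("window",t((211,231)),s((250,150))),("rim",t((430,225)),s((470,169))),("BL",t((85,405)),s((55,400))),("BR",t((605,385)),s((600,490))),("TR",t((595,75)),s((672,255))),
 ("tray1",(313,213),(317,231)),("tray2",(371,212),(379,237)),("tray3",(374,296),(368,315)),("tray4",(316,297),(303,306)),("box",(319,177),(331,200))]:
    print(n,*tri([ray("top",a),ray("side",b)]))
print("TL@32",atz(ray("top",t((75,93))),32))
w=atz(ray("top",t((211,231))),88);r=atz(ray("top",t((430,225))),96);print(w,r,np.degrees(np.arctan2(*(r-w)[[1,0]])))
print(tool(sense()))
E
```

```text
window [458.1   1.4  86.8] 0.9334642115552776
rim [458.9 -54.6  93.7] 1.3183384708555002
BL [414.8  43.8  29.3] 1.1929936012016018
BR [419.2 -96.   30.2] 1.799493270307061
TR [502.3 -93.   26.3] 1.0252717407696001
tray1 [ 472.8 -212.2    0.2] 1.8999887348695843
tray2 [ 472.4 -336.6   19.1] 1.3816932184113073
tray3 [ 291.1 -339.    20.9] 1.312098220202903
tray4 [ 289.7 -218.9    5.4] 5.083419079424693
box [ 551.  -225.7   14.2] 2.2171258312881936
TL@32 [498.   47.4  32. ]
[457.8   2.1  88. ] [458.4 -53.5  96. ] -89.3847464451774
[[ -0.9   0.4  -0.  197.9]
 [  0.4   0.9  -0.  486. ]
 [  0.   -0.   -1.  230.8]
 [  0.    0.    0.    1. ]]
```

Heights check out: window 87 against 88, rim 94 against 96, block top about 30 against 32. The housing yaw is about 2°, the collar axis is near (458,2), and the tray centre is near (382,-276). First I turn the tool so its y axis lies along housing x.

```bash
python3 -m crank '[[[0,0,-0.1,0,0,1,60],[0,0,-0.1,0,0,1,60],[0,0,-0.1,0,0,1,60],[0,0,-0.1,0,0,1,60],[0,0,-0.1,0,0,1,60],[0,0,-0.1,0,0,1,60],[0,0,-0.1,0,0,1,60],[0,0,-0.1,0,0,1,60]]]' 40; cat > go.py <<'E'
from h import *
import sys
# remaining shift in tool units to world xyz, and turn to tool-y heading (deg)
def go(p,yaw=None):
    s=sense();T=tool(s);print("pos",T[:3,3].round(1),"F",s["force"].round(1),"w",round(s["grip_width"],2),"gf",round(s["grip_force"],1),"t",round(s["time_s"],1),"j",s["joints"].round(2))
    print("units",(T[:3,:3].T@(np.array(p)-T[:3,3])/25).round(2))
    h=np.degrees(np.arctan2(T[1,1],T[0,1]));print("heading",h.round(2))
    if yaw is not None:
        c,q=np.cos(np.radians(yaw)),np.sin(np.radians(yaw))
        Rt=np.array([[-q,c,0],[c,q,0],[0,0,-1]]).T
        Rt=np.c_[[-q,c,0],[c,q,0],[0,0,-1]]
        print("turn",(R.from_matrix(T[:3,:3].T@Rt).as_rotvec(degrees=True)/8).round(3))
if len(sys.argv)>3: go([float(v) for v in sys.argv[1:4]],float(sys.argv[4]) if len(sys.argv)>4 else None)
E
python3 go.py 430 -55 230 2
```

```text
time_s: 0.9
eef_pos: [198.0, 486.1, 251.0]
ee_rot: [0.0, 0.685, 0.728, -0.0]
force: [0.2, -0.2, -0.3]
grip_width: 0.7
grip_force: 0.0
pos [198.  486.1 251. ] F [ 0.2 -0.2 -0.3] w 0.7 gf 0.0 t 0.9 j [0.96 0.3  1.46 0.   1.38 0.9 ]
units [-22.17   7.94   0.85]
heading 3.51
turn [-0.004  0.005  0.189]
```

```bash
python3 -m crank '[[[0,0,0,0,0,0.19,60],[-1,0.4,0,0,0,0,60],[-1,0.4,0,0,0,0,60],[-1,0.4,0,0,0,0,60],[-1,0.4,0,0,0,0,60],[-1,0.4,0,0,0,0,60],[-1,0.4,0,0,0,0,60],[-1,0.4,0,0,0,0,60]]]' >/dev/null
python3 -m crank '[[[-1,0.45,0,0,0,0,60],[-1,0.45,0,0,0,0,60],[-1,0.45,0,0,0,0,60],[-1,0.45,0,0,0,0,60],[-1,0.45,0,0,0,0,60],[-1,0.45,0,0,0,0,60],[-1,0.45,0,0,0,0,60],[-1,0.45,0,0,0,0,60]]]' >/dev/null
python3 -m crank '[[[-1,0.45,0,0,0,0,60],[-1,0.45,0,0,0,0,60],[-1,0.45,0,0,0,0,60],[-1,0.45,0,0,0,0,60],[-1,0.45,0,0,0,0,60],[-1,0.45,0,0,0,0,60],[-0.9,0.45,0,0,0,0,60],[0,0,0,0,0,0,60]]]' >/dev/null
python3 go.py 458 -54 250 2
python3 - <<'E'
from h import *
np.save("p1.npy",wcam(sense()));cv2.imwrite("pics/w1.png",capture("wrist"))
E
```

```text
pos [459.4 -53.1 250.6] F [-0.2  0.2 -0.3] w 0.7 gf 0.0 t 3.3 j [-0.37  0.16  1.64 -0.    1.34 -0.41]
units [-0.03 -0.06  0.03]
heading 2.33
turn [-0.006  0.     0.041]
```

View pics/w1.png

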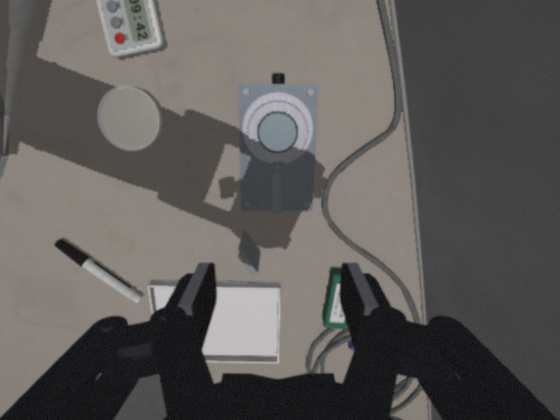

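The wrist view shows the plate rim at about (277,184), dim in the gripper's shadow, the collar window at (278,131), and block corners at (239,85), (317,85), (315,210) and (243,210). I'll enhance it for the rim column.

```bash
python3 - <<'E'
from h import *
np.set_printoptions(precision=1,suppress=True)
T=np.load("p1.npy")
im=cv2.imread("pics/w1.png")[75:220,225:330]
j=cv2.resize(im,None,fx=4,fy=4,interpolation=cv2.INTER_CUBIC)
j=np.clip(255*(j/255.)**.6,0,255).astype(np.uint8)
for k in range(0,145,10): cv2.putText(j,str(75+k),(0,k*4+4),0,.35,(0,0,255))
for k in range(5,105,10): cv2.putText(j,str(225+k),(k*4-8,10),0,.35,(0,0,255));cv2.line(j,(k*4,12),(k*4,18),(0,0,255))
cv2.imwrite("pics/w1c.png",j)
r=lambda p:ray("wrist",p,T)
print("win",atz(r((278,131)),88),"rim",atz(r((277,184)),96))
print(tri([r((278,131)),ray("top",(211,218.4)),ray("side",(210.8,188.3))]),tri([r((277,184)),ray("top",(238.3,217.7)),ray("side",(238.3,190.7))]))
for p in [(239,85),(317,85),(315,210),(243,210)]: print(atz(r(p),32))
E
```

```text
win [458.4   1.8  88. ] rim [459.4 -46.3  96. ]
(array([458.3,   1.5,  86.5]), np.float64(0.9308994651212277)) (array([460.2, -52. ,  88.9]), np.float64(3.829285677901544))
[415.8  42.9  32. ]
[497.5  46.2  32. ]
[505.7 -91.8  32. ]
[421.4 -95.3  32. ]
```

View pics/w1c.png

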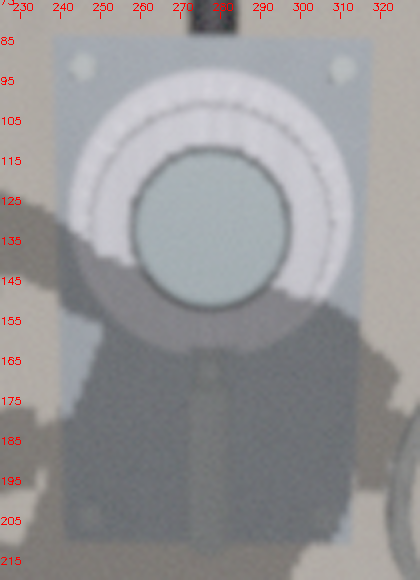

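Everything agrees, with rim x ≈ 459.8, yaw ≈ 2.4° and the tool heading at 2.33°. I descend straight down to TCP z ≈ 70.

```bash
python3 -m crank '[[[0,0,0.9,0,0,0,40],[0,0,0.9,0,0,0,40],[0,0,0.9,0,0,0,40],[0,0,0.9,0,0,0,40],[0,0,0.9,0,0,0,40],[0,0,0.9,0,0,0,40],[0,0,0.9,0,0,0,40],[0,0,0.9,0,0,0,40]]]' |grep -v rot
python3 -m crank '[[[0,0,0,0,0,0,30],[0,0,0,0,0,0,25],[0,0,0,0,0,0,20],[0,0,0,0,0,0,15],[0,0,0,0,0,0,0],[0,0,0,0,0,0,0],[0,0,0,0,0,0,0],[0,0,0,0,0,0,0]]]' 50; python3 go.py 460 -54 70 2.4
```

```text
time_s: 4.15
eef_pos: [458.3, -50.2, 70.6]
force: [0.7, 0.0, 0.1]
grip_width: 0.465
grip_force: 0.0
time_s: 4.95
eef_pos: [459.1, -51.3, 72.3]
ee_rot: [0.001, 0.693, 0.721, 0.0]
force: [-1.4, 1.0, 7.5]
grip_width: 0.102
grip_force: 50.4
pos [459.1 -51.3  72.3] F [-1.4  1.   7.5] w 0.1 gf 50.4 t 5.0 j [-0.37  0.38  1.87 -0.    0.89 -0.41]
units [-0.11  0.03  0.09]
heading 2.33
turn [ 0.009  0.004 -0.009]
```

Gripped: the opening is about 9 mm, which matches the 10 mm rim. Lifting gently.

```bash
python3 -m crank '[[[0,0,-0.2,0,0,0,0],[0,0,-0.3,0,0,0,0],[0,0,-0.3,0,0,0,0],[0,0,-0.4,0,0,0,0],[0,0,-0.4,0,0,0,0],[0,0,-0.4,0,0,0,0],[0,0,-0.4,0,0,0,0],[0,0,-0.4,0,0,0,0]]]' |grep -v rot
python3 -m crank '[[[0,0,-0.3,0,0,0,0],[0,0,-0.3,0,0,0,0],[0,0,-0.3,0,0,0,0],[0,0,-0.2,0,0,0,0],[0,0,0,0,0,0,0],[0,0,0,0,0,0,0],[0,0,0,0,0,0,0],[0,0,0,0,0,0,0]]]' |grep -v rot
python3 go.py 382 -276 165 2.4
```

```text
time_s: 5.75
eef_pos: [458.8, -51.2, 142.2]
force: [0.2, 0.7, -0.9]
grip_width: 0.105
grip_force: 49.4
time_s: 6.55
eef_pos: [458.6, -51.1, 168.5]
force: [0.3, 0.6, -1.0]
grip_width: 0.108
grip_force: 49.4
pos [458.6 -51.1 168.5] F [ 0.3  0.6 -1. ] w 0.11 gf 49.4 t 6.5 j [-0.37  0.24  1.77 -0.    1.13 -0.41]
units [-8.86 -3.43  0.14]
heading 2.32
turn [-0.005 -0.002 -0.01 ]
```

```bash
python3 -m crank '[[[-0.4,-0.15,0,0,0,0,0],[-0.7,-0.27,0,0,0,0,0],[-0.8,-0.31,0,0,0,0,0],[-0.8,-0.31,0,0,0,0,0],[-0.8,-0.31,0,0,0,0,0],[-0.8,-0.31,0,0,0,0,0],[-0.8,-0.31,0,0,0,0,0],[-0.8,-0.31,0,0,0,0,0]]]' |grep -v rot
python3 -m crank '[[[-0.8,-0.31,0,0,0,0,0],[-0.8,-0.31,0,0,0,0,0],[-0.7,-0.27,0,0,0,0,0],[-0.5,-0.19,0,0,0,0,0],[-0.2,-0.07,0,0,0,0,0],[0,0,0,0,0,0,0],[0,0,0,0,0,0,0],[0,0,0,0,0,0,0]]]' |grep -v rot
python3 go.py 382 -276 80 2.4; python3 -c "
from h import *
cv2.imwrite('pics/t2.png',capture('top')[180:320,260:440]);cv2.imwrite('pics/s2.png',capture('side')[130:330,260:440])
a=cv2.imread('pics/t2.png');b=cv2.imread('pics/s2.png');a=cv2.resize(a,None,fx=2,fy=2);b=cv2.resize(b,None,fx=2,fy=2);c=np.zeros((400,720,3),np.uint8);c[:280,:360]=a;c[:,360:]=b;cv2.imwrite('pics/c2.png',c)"
```

```text
time_s: 7.35
eef_pos: [407.0, -202.2, 168.7]
force: [0.5, 1.1, -1.3]
grip_width: 0.104
grip_force: 49.3
time_s: 8.15
eef_pos: [382.3, -276.3, 168.8]
force: [-0.8, 0.2, -0.8]
grip_width: 0.107
grip_force: 49.3
pos [ 382.3 -276.3  168.8] F [-0.8  0.2 -0.8] w 0.11 gf 49.3 t 8.2 j [-0.88  0.26  1.74  0.    1.14 -0.92]
units [ 0.01 -0.01  3.55]
heading 2.37
turn [-0.    -0.001 -0.004]
```

View pics/c2.png

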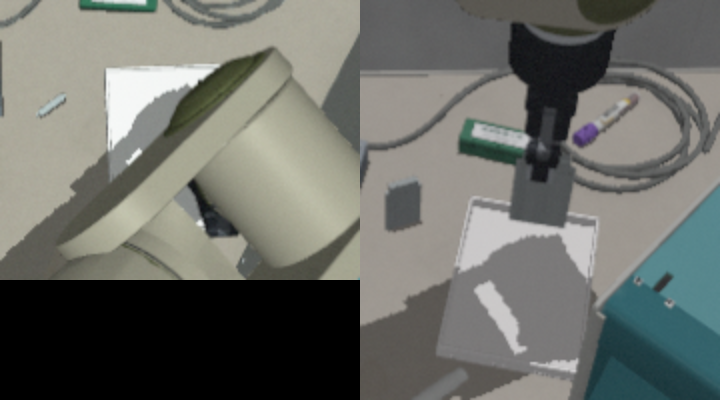

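The side view shows the plate hanging upright in the fingers at about (541,195), above the tray and with the green box untouched. I lower it to the floor.

```bash
python3 -m crank '[[[0,0,0.3,0,0,0,0],[0,0,0.6,0,0,0,0],[0,0,0.6,0,0,0,0],[0,0,0.6,0,0,0,0],[0,0,0.6,0,0,0,0],[0,0,0.6,0,0,0,0],[0,0,0.35,0,0,0,0],[0,0,0.1,0,0,0,0]]]' |grep -v rot
python3 -m crank '[[[0,0,0,0,0,0,0],[0,0,0.04,0,0,0,0],[0,0,0.04,0,0,0,0],[0,0,0.04,0,0,0,0],[0,0,0.04,0,0,0,0],[0,0,0.04,0,0,0,0],[0,0,0,0,0,0,0],[0,0,0,0,0,0,0]]]' |grep -v rot
```

```text
time_s: 9.05
eef_pos: [381.8, -276.5, 74.1]
force: [-0.5, -0.2, -0.5]
grip_width: 0.105
grip_force: 49.3
time_s: 9.85
eef_pos: [382.1, -277.0, 70.0]
force: [-0.3, 0.3, -0.9]
grip_width: 0.108
grip_force: 49.3
```

```bash
python3 -m crank '[[[0,0,0.04,0,0,0,0],[0,0,0.04,0,0,0,0],[0,0,0.04,0,0,0,0],[0,0,0,0,0,0,0],[0,0,0,0,0,0,0],[0,0,0,0,0,0,0],[0,0,0,0,0,0,0],[0,0,0,0,0,0,0]]]' |grep -v rot
```

```text
time_s: 10.65
eef_pos: [382.8, -277.4, 69.2]
force: [-2.6, 6.2, 23.5]
grip_width: 0.107
grip_force: 53.1
```

```bash
python3 -m crank '[[[0,0,-0.04,0,0,0,0],[0,0,-0.03,0,0,0,0],[0,0,0,0,0,0,0],[0,0,0,0,0,0,12],[0,0,0,0,0,0,20],[0,0,0,0,0,0,35],[0,0,0,0,0,0,50],[0,0,0,0,0,0,60]]]' |grep -v rot
python3 -m crank '[[[0,0,0,0,0,0,60],[0,0,0,0,0,0,60],[0,0,0,0,0,0,60],[0,0,-0.5,0,0,0,60],[0,0,-0.5,0,0,0,60],[0,0,-1,0,0,0,60],[0,0,-1,0,0,0,60],[0,0,-1,0,0,0,60]]]' |grep -v rot
python3 go.py 458 2 200 2.4; python3 -c "
from h import *
cv2.imwrite('pics/s3.png',cv2.resize(capture('side')[130:330,200:440],None,fx=2,fy=2))"
```

```text
time_s: 11.45
eef_pos: [382.0, -277.0, 68.7]
force: [-0.7, -0.1, 0.1]
grip_width: 0.699
grip_force: 0.0
time_s: 12.25
eef_pos: [382.0, -276.8, 169.8]
force: [-0.8, -0.1, 0.5]
grip_width: 0.702
grip_force: 0.0
pos [ 382.  -276.8  169.8] F [-0.8 -0.1  0.5] w 0.7 gf 0.0 t 12.2 j [-0.88  0.26  1.74  0.    1.14 -0.92]
units [11.02  3.49 -1.21]
heading 2.32
turn [-0.001 -0.001 -0.01 ]
```

View pics/s3.png

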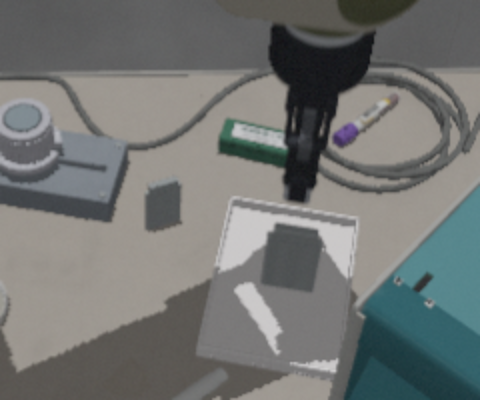

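The plate is in the tray at about (291,256) in this crop, and the slot is empty. Now over to the collar with the gripper fully open.

```bash
python3 -m crank '[[[0.6,0.2,-0.2,0,0,0,85],[0.9,0.3,-0.2,0,0,0,85],[0.9,0.3,-0.2,0,0,0,85],[0.9,0.3,-0.2,0,0,0,85],[0.9,0.3,-0.2,0,0,0,85],[0.9,0.3,-0.2,0,0,0,85],[0.9,0.3,0,0,0,0,85],[0.9,0.3,0,0,0,0,85]]]' >/dev/null
python3 -m crank '[[[0.9,0.3,0,0,0,0,85],[0.9,0.25,0,0,0,0,85],[0.9,0.25,0,0,0,0,85],[0.9,0.2,0,0,0,0,85],[0.52,0.09,0,0,0,0,85],[0,0,0,0,0,0,85],[0,0,0,0,0,0,85],[0,0,0,0,0,0,85]]]' >/dev/null
python3 go.py 458.3 1.7 53 2.4
```

```text
pos [455.5   1.1 198.7] F [-0.6  0.2 -0.3] w 1.0 gf 0.0 t 13.9 j [-0.26  0.19  1.75 -0.    1.21 -0.3 ]
units [0.02 0.12 5.83]
heading 2.27
turn [-0.002  0.001 -0.017]
```

```bash
python3 -m crank '[[[0,0.1,0.5,0,0,0,85],[0,0,0.8,0,0,0,85],[0,0,0.8,0,0,0,85],[0,0,0.8,0,0,0,85],[0,0,0.8,0,0,0,85],[0,0,0.8,0,0,0,85],[0,0,0.7,0,0,0,85],[0,0,0.4,0,0,0,85]]]' |grep -v rot
python3 -m crank '[[[0,0,0.2,0,0,0,85],[0,0,0,0,0,0,75],[0,0,0,0,0,0,68],[0,0,0,0,0,0,64],[0,0,0,0,0,0,61],[0,0,0,0,0,0,50],[0,0,0,0,0,0,50],[0,0,0,0,0,0,50]]]' 30 |grep -v rot
python3 go.py 458.3 1.7 53 2.4; python3 -c "
from rig import *
print(sense()['wrist_torque'])"
```

```text
time_s: 14.7
eef_pos: [457.6, 1.2, 57.6]
force: [0.1, -0.5, -0.0]
grip_width: 0.995
grip_force: 0.0
time_s: 15.5
eef_pos: [458.2, 1.8, 54.2]
force: [-2.0, 0.1, 6.1]
grip_width: 0.647
grip_force: 31.0
pos [458.2   1.8  54.2] F [-2.   0.1  6.1] w 0.65 gf 31.0 t 15.5 j [-0.25  0.41  1.9  -0.    0.84 -0.29]
units [-0.    0.    0.05]
heading 2.32
turn [ 0.003  0.001 -0.01 ]
[ 0.04058028  0.19122293 -0.01413031]
```

Gripped evenly with little side force. Turning 20° clockwise with light down-pressure.

```bash
python3 -m crank '[[[0,0,0.01,0,0,0.3,50],[0,0,0,0,0,0.3,50],[0,0,0,0,0,0.4,50],[0,0,0,0,0,0.4,50],[0,0,0,0,0,0.4,50],[0,0,0,0,0,0.4,50],[0,0,0,0,0,0.3,50],[0,0,0,0,0,0,50]]]' 40|grep -v rot
python3 go.py 458.3 1.7 53 -20; python3 -c "
from rig import *
print(sense()['wrist_torque'])"
```

```text
time_s: 16.3
eef_pos: [458.6, 1.7, 54.1]
force: [-1.6, 0.3, 6.4]
grip_width: 0.639
grip_force: 40.6
pos [458.6   1.7  54.1] F [-1.6  0.3  6.4] w 0.64 gf 40.6 t 16.3 j [-0.25  0.41  1.9  -0.    0.84  0.06]
units [-0.   -0.01  0.04]
heading -17.74
turn [0.01  0.    0.282]
[-0.07497918  0.1134187  -0.01393951]
```

```bash
python3 -m crank '[[[0,0,0.02,0,0,0.15,50],[0,0,0,0,0,0.15,50],[0,0,0,0,0,0.15,50],[0,0,0,0,0,0.15,50],[0,0,0,0,0,0.15,50],[0,0,0,0,0,0.15,50],[0,0,0,0,0,0.15,50],[0,0,0,0,0,0,50]]]' |grep -v rot
python3 -c "
from rig import *
print(sense()['wrist_torque'])"
python3 -m crank '[[[0,0,0,0,0,0.15,50],[0,0,0,0,0,0.15,50],[0,0,0,0,0,0.15,50],[0,0,0,0,0,0.15,50],[0,0,0,0,0,0.15,50],[0,0,0,0,0,0.15,50],[0,0,0,0,0,0.15,50],[0,0,0,0,0,0,50]]]' |grep -v rot
python3 -c "
from rig import *
print(sense()['wrist_torque'])"
```

```text
time_s: 17.1
eef_pos: [458.7, 1.5, 54.0]
force: [-2.5, -1.6, 10.4]
grip_width: 0.636
grip_force: 40.9
[-0.20691825  0.3294893   0.11709874]
time_s: 17.9
eef_pos: [458.8, 1.5, 54.0]
force: [-1.0, -1.1, 10.4]
grip_width: 0.64
grip_force: 40.7
[-0.26859801  0.24790867  0.07678165]
```

```bash
python3 -m crank '[[[0,0,0,0,0,0.15,50],[0,0,0,0,0,0.15,50],[0,0,0,0,0,0.15,50],[0,0,0,0,0,0.15,50],[0,0,0,0,0,0.15,50],[0,0,0,0,0,0.15,50],[0,0,0,0,0,0,50],[0,0,0,0,0,0,50]]]' |grep -v rot
python3 -c "
from rig import *
print(sense()['wrist_torque'])"
```

```text
time_s: 18.7
eef_pos: [459.0, 1.4, 54.0]
force: [-0.7, -1.2, 9.8]
grip_width: 0.639
grip_force: 40.6
[-0.33254603  0.14575828  0.09559018]
```

```bash
python3 -m crank '[[[0,0,0,0,0,0.15,50],[0,0,0,0,0,0.15,50],[0,0,0,0,0,0.15,50],[0,0,0,0,0,0.15,50],[0,0,0,0,0,0.15,50],[0,0,0,0,0,0.15,50],[0,0,0,0,0,0,50],[0,0,0,0,0,0,50]]]' |grep -v rot
python3 -c "
from rig import *
print(sense()['wrist_torque'])"
```

```text
time_s: 19.5
eef_pos: [459.0, 1.3, 54.0]
force: [-1.4, -2.3, 9.4]
grip_width: 0.639
grip_force: 40.5
[-0.54298483  0.12328143  0.10000281]
```

```bash
python3 -m crank '[[[0,0,0,0,0,0.15,50],[0,0,0,0,0,0.15,50],[0,0,0,0,0,0.15,50],[0,0,0,0,0,0.15,50],[0,0,0,0,0,0.15,50],[0,0,0,0,0,0.15,50],[0,0,0,0,0,0,50],[0,0,0,0,0,0,50]]]' |grep -v rot
python3 -c "
from rig import *
print(sense()['wrist_torque'])"
```

```text
time_s: 20.3
eef_pos: [458.1, 1.8, 53.0]
force: [0.1, -2.3, 2.3]
grip_width: 0.64
grip_force: 41.8
[-0.39825096 -0.07338259 -0.0447263 ]
```

```bash
python3 -m crank '[[[0,0,0,0,0,0.15,50],[0,0,0,0,0,0.15,50],[0,0,0,0,0,0.15,50],[0,0,0,0,0,0.15,50],[0,0,0,0,0,0.15,50],[0,0,0,0,0,0,50],[0,0,0,0,0,0,50],[0,0,0,0,0,0,50]]]' |grep -v rot
python3 -c "
from rig import *
print(sense()['wrist_torque'])"
```

```text
time_s: 21.1
eef_pos: [458.2, 1.7, 53.0]
force: [1.8, -4.2, -1.5]
grip_width: 0.639
grip_force: 42.4
[-0.80741485 -0.36254313  0.06718367]
```

The force fell away and z dropped 1 mm at about 57°, so the keyways are on the pins. I back the turn off slightly and push down.

```bash
python3 -m crank '[[[0,0,0.04,0,0,-0.2,50],[0,0,0.04,0,0,-0.2,50],[0,0,0.04,0,0,0,50],[0,0,0.04,0,0,0,50],[0,0,0.04,0,0,0,50],[0,0,0,0,0,0,50],[0,0,0,0,0,0,50],[0,0,0,0,0,0,50]]]' |grep -v rot
python3 -c "
from rig import *
print(sense()['wrist_torque'])"
```

```text
time_s: 21.9
eef_pos: [458.2, 1.8, 47.9]
force: [1.2, -4.9, 0.2]
grip_width: 0.636
grip_force: 42.3
[-0.90689078 -0.27339859 -0.05827612]
```

```bash
python3 -m crank '[[[-0.01,0.017,0.04,0,0,0,50],[0,0,0.02,0,0,0,50],[0,0,0,0,0,0,50],[0,0,0,0,0,0,50],[0,0,0.04,0,0,0,50],[0,0,0.04,0,0,0,50],[0,0,0,0,0,0,50],[0,0,0,0,0,0,50]]]' 60|grep -v rot
python3 -c "
from rig import *
print(sense()['wrist_torque'])"
```

```text
time_s: 22.7
eef_pos: [458.1, 1.6, 44.5]
force: [1.6, 1.3, 4.1]
grip_width: 0.633
grip_force: 62.5
[ 0.15158207 -0.24584607  0.00927592]
```

```bash
python3 -m crank '[[[0,0,0.04,0,0,0,50],[0,0,0.03,0,0,0,50],[0,0,0,0,0,0,50],[0,0,0,0,0,0,50],[0,0,0,0,0,0,50],[0,0,0,0,0,0,50],[0,0,0,0,0,0,50],[0,0,0,0,0,0,50]]]'|grep -v rot
```

```text
time_s: 23.5
eef_pos: [458.1, 1.5, 43.1]
force: [0.2, 2.9, 8.8]
grip_width: 0.633
grip_force: 62.6
```

```bash
python3 -m crank '[[[0,0,0.03,0,0,0,50],[0,0,0,0,0,0,50],[0,0,0,0,0,0,50],[0,0,0,0,0,0,50],[0,0,0,0,0,0,50],[0,0,0,0,0,0,50],[0,0,0,0,0,0,50],[0,0,0,0,0,0,50]]]'|grep -v rot
```

```text
time_s: 24.3
eef_pos: [458.2, 1.6, 43.0]
force: [-3.5, 4.2, 18.3]
grip_width: 0.634
grip_force: 62.9
```

```bash
python3 -c "
from h import *
cv2.imwrite('pics/s4.png',cv2.resize(capture('side')[160:300,180:380],None,fx=4,fy=4,interpolation=cv2.INTER_CUBIC))
s=sense();print(s['force'],s['eef_pos'],tool(s)[:3,2],s['wrist_torque'])"
```

```text
[-3.59890489  3.43566008 17.46365055] [458.16971219   1.60037742  42.96162392] [ 3.26942320e-04  1.42332678e-04 -9.99999936e-01] [ 0.25286474  0.48925624 -0.0390571 ]
```

View pics/s4.png

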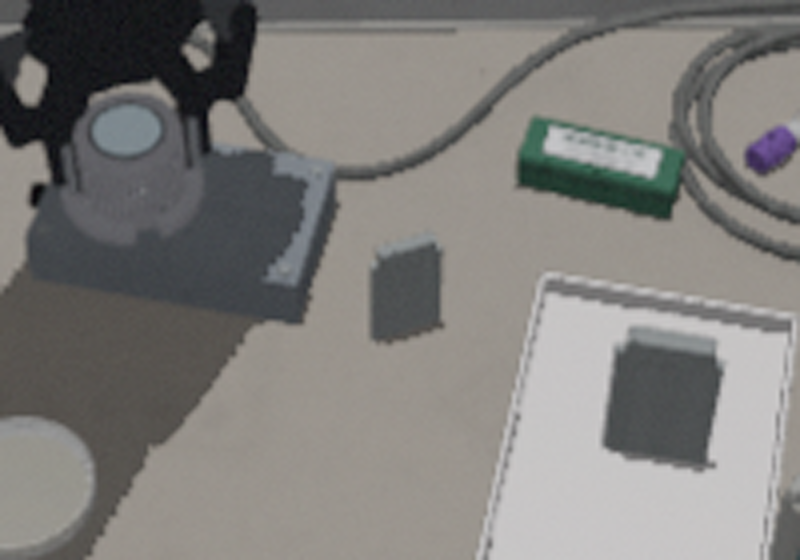

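The collar sits on the housing with its notch turned to (147,235). The plate stands in the tray at about (663,400), and the green box hasn't moved. I'll check the window's height from pixel (126,130).

```bash
python3 -c "
from h import *
for p in((210.8,188.3),(211.1,192.1)):
    o,d=ray('side',p); t=(458.2-o[0])/d[0]; print((o+t*d).round(1))
print(sense()['force'],sense()['eef_pos'])"
```

```text
[4.582e+02 4.000e-01 8.690e+01]
[458.2   0.8  75.9]
[-3.59890489  3.43566008 17.46365055] [458.16971219   1.60037742  42.96162392]
```

```bash
python3 -m crank '[[[0,0,0.03,0,0,0,50],[0,0,0,0,0,0,50],[0,0,0,0,0,0,50],[0,0,0,0,0,0,50],[0,0,0,0,0,0,50],[0,0,0,0,0,0,50],[0,0,0,0,0,0,50],[0,0,0,0,0,0,50]]]'|grep -v rot
```

```text
time_s: 25.15
eef_pos: [458.2, 1.7, 42.8]
force: [-8.5, 5.3, 27.1]
grip_width: 0.635
grip_force: 63.3
```

It's against a hard stop: 27 N with only 0.2 mm of further travel. Handing in.

```bash
python3 -c "
from rig import *
print(finish_job())"
```

```text
the job is handed in; nothing more can be done
None
```

I handed the job in at about 25 s, and no verdict came back: the lock plate stands released in the tray, and the collar is turned about 57° clockwise and held down against a hard stop on the housing at about 27 N, 11.3 mm (of the nominal 12) below its start, with the slide box not moved.

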